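Update the flip tags on a lab stock board

TASK

Bring the stock board of the consumables rack up to date so that only the full bins show the round mark: in front of each full bin the tag must rest tipped back towards the bin (round mark up), and in front of each bin that is running low it must rest tipped forward, away from the bin (bar up). Push each wrong tag over gently, without gripping it, and leave the bins and the things around the rack where they stand.

Things in the scene. Friction and masses are not known exactly. Their poses are not given: they have to be found in the camera images.
- rack: Grey bench rack, 225 deep x 470 wide (all sizes mm), fixed. Origin at bench height below the middle of its front rail; x from rail to bins (away from the robot), y left along the rail, z up. Rail 22 deep, top 92 above the bench, thin board below it. Behind it four bins stand side by side on a floor 10 above the bench; lane centres y = -168, -56, 56, 168, one bin and one flip tag each
- tag_a_clip: Black clip of flip tag a, fixed on the rail in the middle of any one lane; it belongs to the bin right behind it. 28 deep x 86 wide. Origin on the rail's top under the hinge pin; x to the bins, y along the rail, z up. The pin runs along y, 12 above the origin. Tag: white plate 4 thick, 74 wide, 54 tall from the pin, plus a 30 wide thumb tab to 66; 30 g. Rest arms at its ends rise to 24
- tag_b_clip: Black clip of flip tag b, fixed on the rail in the middle of any one lane; it belongs to the bin right behind it. 28 deep x 86 wide. Origin on the rail's top under the hinge pin; x to the bins, y along the rail, z up. The pin runs along y, 12 above the origin. Tag: white plate 4 thick, 74 wide, 54 tall from the pin, plus a 30 wide thumb tab to 66; 30 g. Rest arms at its ends rise to 24
- tag_c_clip: Black clip of flip tag c, fixed on the rail in the middle of any one lane; it belongs to the bin right behind it. 28 deep x 86 wide. Origin on the rail's top under the hinge pin; x to the bins, y along the rail, z up. The pin runs along y, 12 above the origin. Tag: white plate 4 thick, 74 wide, 54 tall from the pin, plus a 30 wide thumb tab to 66; 30 g. Rest arms at its ends rise to 24
- tag_d_clip: Black clip of flip tag d, fixed on the rail in the middle of any one lane; it belongs to the bin right behind it. 28 deep x 86 wide. Origin on the rail's top under the hinge pin; x to the bins, y along the rail, z up. The pin runs along y, 12 above the origin. Tag: white plate 4 thick, 74 wide, 54 tall from the pin, plus a 30 wide thumb tab to 66; 30 g. Rest arms at its ends rise to 24
- tag_a (a joint): Swing of tag a, rad: 0 upright; +0.60 at rest tipped back to its bin, round mark up; -0.60 at rest tipped forward to the robot, bar up. Turns easily: pushed well past upright it falls to the other rest by itself within about a second; within 0.15 rad of upright it may stay. At rest its free edge is 37 to the side of the pin and 54 above it, with free space under the plate
- tag_b (a joint): Swing of tag b, rad: 0 upright; +0.60 at rest tipped back to its bin, round mark up; -0.60 at rest tipped forward to the robot, bar up. Turns easily: pushed well past upright it falls to the other rest by itself within about a second; within 0.15 rad of upright it may stay. At rest its free edge is 37 to the side of the pin and 54 above it, with free space under the plate
- tag_c (a joint): Swing of tag c, rad: 0 upright; +0.60 at rest tipped back to its bin, round mark up; -0.60 at rest tipped forward to the robot, bar up. Turns easily: pushed well past upright it falls to the other rest by itself within about a second; within 0.15 rad of upright it may stay. At rest its free edge is 37 to the side of the pin and 54 above it, with free space under the plate
- tag_d (a joint): Swing of tag d, rad: 0 upright; +0.60 at rest tipped back to its bin, round mark up; -0.60 at rest tipped forward to the robot, bar up. Turns easily: pushed well past upright it falls to the other rest by itself within about a second; within 0.15 rad of upright it may stay. At rest its free edge is 37 to the side of the pin and 54 above it, with free space under the plate
- bin_tubes_full_front (a point): Middle of the rim of the front wall (the wall towards the rail) of a loose grey bin, 150 deep x 100 wide x 75 tall, rim 85 above the bench; it stands in one of the four lanes (any), its front wall about 30 behind its tag's hinge. This bin is filled to the rim with capped lab tubes, 8 in three layers: it is FULL
- bin_cartons_full_front (a point): Middle of the rim of the front wall (the wall towards the rail) of a loose grey bin, 150 deep x 100 wide x 75 tall, rim 85 above the bench; it stands in one of the four lanes (any), its front wall about 30 behind its tag's hinge. This bin is filled to just below the rim with small white and brown cartons, 18 in three layers: it is FULL
- bin_tubes_low_front (a point): Middle of the rim of the front wall (the wall towards the rail) of a loose grey bin, 150 deep x 100 wide x 75 tall, rim 85 above the bench; it stands in one of the four lanes (any), its front wall about 30 behind its tag's hinge. This bin is nearly empty: one capped tube on its floor: it is LOW, not full
- bin_cartons_low_front (a point): Middle of the rim of the front wall (the wall towards the rail) of a loose grey bin, 150 deep x 100 wide x 75 tall, rim 85 above the bench; it stands in one of the four lanes (any), its front wall about 30 behind its tag's hinge. This bin is nearly empty: one small carton on its floor: it is LOW, not full
- amber_bottle: small amber glass bottle with a black cap, 44 diameter x about 78 tall, standing on the bench beside the left end of the rack; origin under its centre. Not part of the job
- pipette: hand pipette lying on the bench in front of the rack, about 255 long, 30 high; origin on the bench under its middle, x towards its thin tip. Not part of the job
- tube_rack: clear rack with seven capped tubes, 65 x 110 x 77 tall, on the bench beside the right end of the stock rack; origin under its centre. Not part of the job
- white_vial: small white screw-cap vial, 30 diameter x 52 tall, standing on the bench in front of the rack; origin under its centre. Not part of the job

How it is judged:
By the outcome, as a careful person would: the job done as asked, in the order asked, and still so for the second after the job is handed in, with the robot touching nothing.
It also fails if it takes over 58 s, if anything falls off the work surface, if the arm or the gripper's body presses on something with over 40 N, if the wrist force passes 120 N, or if a joint passes its speed limit or range.

ROBOT

A 6-joint arm with a two-finger parallel gripper is mounted at the origin on the work surface. World frame = base frame: x ahead of the robot, y to its left, z up, the work surface at z = 0. Lengths are in m, angles in degrees, forces in N, time in s.
With the tool pointing down it reaches from about 0.3 to 0.75 m from the base axis. Payload 8.5 kg.
Tool frame: the origin (TCP) lies at the very end of the fingers, on their centre line; the grasp point (between the pads) lies 19 mm behind it; z points along the fingers, y is the direction in which the jaws open and shut (so a half turn about z gives the same grasp; the last joint's range is limited). The gripper opens to 85 mm and grips with 20 to 120 N. Pads are 22 mm wide; open, the fingers measure 114 mm over their backs; the gripper's body (76 mm by 85 mm) begins 54 mm behind the grasp point. The pads swing forward as they close: fully open they stand 13 mm farther back than shut.
Start: joints at [61.92, 21.807, 74.336, -0, 83.858, -12.336], TCP at [0.149, 0.529, 0.2] pointing down, gripper open.
Joint ranges: [-178.18, 178.18], [-50.72, 133.34], [12.68, 142.11], [-81.47, 261.47], [9.98, 163.14], [-165.26, 165.26]. Speed limits (degrees/s): [136.94, 136.94, 180, 180, 180, 180].

INTERFACE

Orientations are given as a 3x3 rotation matrix whose columns are the frame's x, y, z axes.
In Python, from rig import env, vision, close_job, spotter gives the robot as it stands. The module is installed in compiled form; this text tells all that it offers.
- The arm moves only by the tool jog_arm, never from a script. Its argument "plan" is a list that holds one entry, the list of rows, each a list of 6 numbers: the shift along the tool's x, y, z in units of 40 mm (1.0 is 40 mm), then the turn, a rotation vector about the tool's x, y, z in units of 0.15 rad (1.0 is 0.15 rad). A call has 1 to 10 rows; each row shifts and turns the commanded pose from where the row before left it, along the tool's axes as they then stand; what a row does not reach is not made up. A row lasts 1/10 s, in which the tool goes at most 50 mm and 8.59 degrees, less where a joint would pass 70% of its speed; a pose out of reach is approached as far as the arm can. A call with a number of a shift or a turn outside -1 to 1 is refused whole. A call with a gripper value outside its range is refused whole. "grip" is the opening, from -1 (shut) to 1 (fully open), set as the call begins (left out, the last holds). The fingers move at their own pace and stop on an object; "squeeze" is the grip in N (left out, the last holds). Time passes only in rows, so rows that do not move let the fingers close. It gives the time, the measured TCP pose, the force and the opening at its end, in the units of the state.
- env.observe(): the state, without advancing time (a new reading comes with each control period).
- vision.get_image(name): name is "scene" or "top"; returns (picture, depth): 384x512x3 uint8, red, green, blue; 384x512 float32, m along the optical axis (not along the pixel's ray), 0 where there is no reading.
- vision.camera_info(name): a dict with "fx", "fy", "cx", "cy" (pixels), "k1" (the pictures are not rectified: a ray, as slopes to the right and down, at radius r is drawn at 1 + k1 r^2 times it, then the intrinsics apply), "rvec" (rotation vector, rad) and "tvec" (3), from world to camera coordinates, as OpenCV has them. Camera axes: x right, y down, z forward; pixel columns grow to the right and rows downward; lengths in m; the calibration is good to about 2 mm. A picture is of the moment at which its call begins. camera_info takes no time and is no camera call.
- close_job(): hands the job in, once; it reports no verdict.
Trained networks look in the newest picture that a camera, given by its name, has taken for a name from the list of things; names that differ only in an ending like _2 or _b are one class to them, and where a whole thing is asked for, a point or a joint stands for the part that bears it (a point fixed in the world has none). Each returns a list of dicts, best first, with "score" (0 to 1); they miss things now and then, are a little off and sometimes report something else, mostly with a low value. They report only what shows in the picture. A call takes as long as a camera call.
- spotter.trace(camera, query): "pixels" (384x512 bool, what is visible of it) and "rect" ([left, top, right, bottom] in pixels, round what is visible of it).
The state is a dict: "time_s": time; "q": joint angles; "qvel": joint speeds; "joint_efforts": joint torques, N m; "position": TCP position; "tool_rot": TCP orientation; "ft_force": force on the tool from outside, world axes, zero at the start; "wrist_torque": the same for the moment, N m; "grip_width": finger opening in m.
Only numpy, scipy, OpenCV 4.12 (cv2) and the standard library are available. Lean on these libraries where they do the work, as an engineer would, in place of code of your own. Each camera call takes 0.05 s, during which the arm holds its last target.

## Working session

There is one attempt and no reset: what is moved stays moved. The work goes in short steps, Python scripts to look and compute and a tool call to move; the robot and the scene stay as the last step left them, time stands still between calls to the robot, and variables do not carry over. Pictures are saved under pics/ and viewed, and the job is handed in when it is done.

Besides the shell and the picture viewer there is one more tool, called after "Emit:" in YAML: its name, and indented under it one key for each argument. jog_arm: Moves the arm, as the interface text tells. Its arguments: {"type":"object","properties":{"plan":{"type":"array"},"grip":{"type":"number"},"squeeze":{"type":"number"}},"required":["plan"]}

```bash
mkdir -p pics
cat > h.py <<'E'
import numpy as np, cv2
from rig import env, vision, close_job, spotter
def save(name,fn,sc=1.5):
    im,d=vision.get_image(name); np.save(''+name+'_d.npy',d); np.save(''+name+'_i.npy',im)
    cv2.imwrite('pics/'+fn,cv2.resize(im[:,:,::-1],None,fx=sc,fy=sc,interpolation=cv2.INTER_CUBIC)); return im,d
def cam(name):
    c=vision.camera_info(name); R=cv2.Rodrigues(np.array(c['rvec'],float))[0]; return c,R,np.array(c['tvec'],float).ravel()
def world(name,u,v,d):
    c,R,t=cam(name); K=np.array([[c['fx'],0,c['cx']],[0,c['fy'],c['cy']],[0,0,1]])
    p=cv2.undistortPoints(np.stack([u,v],-1).reshape(-1,1,2).astype(float),K,np.array([c['k1'],0,0,0.])).reshape(-1,2)
    d=np.asarray(d).reshape(-1,1); return (np.hstack([p*d,d])-t)@R
def proj(name,P):
    c,R,t=cam(name); K=np.array([[c['fx'],0,c['cx']],[0,c['fy'],c['cy']],[0,0,1]])
    return cv2.projectPoints(np.asarray(P,float).reshape(-1,1,3),np.array(c['rvec'],float),t,K,np.array([c['k1'],0,0,0.]))[0].reshape(-1,2)
E
python3 - <<'E'
from h import *
for n in('scene','top'):
    save(n,n+'0.png'); c,R,t=cam(n); print(n,c['fx'],c['k1'],-R.T@t,R[2])
print(env.observe())
E
```

```text
scene 462.6226990433516 -0.14971896927660203 [ 0.99627646 -0.4959172   0.99544706] [-0.41203317  0.4534309  -0.79033479]
top 406.2416146439596 -0.08354491909186429 [0.46851308 0.02174987 1.15727725] [ 0.04977614  0.00280213 -0.99875647]
{'time_s': 0.1, 'q': array([ 6.19192068e+01,  2.18383155e+01,  7.43793910e+01, -8.35703842e-04,
        8.38582553e+01, -1.23340802e+01]), 'qvel': array([-0.07330036, -0.10788839, -0.13691689,  0.10589546,  0.0266797 ,
       -0.03442722]), 'joint_efforts': array([ 3.86794272e-03, -4.49225628e+01, -2.31653559e+01, -1.38385221e-04,
        3.70554728e-03,  1.04207817e-05]), 'position': array([0.1491068 , 0.52908843, 0.19986844]), 'tool_rot': array([[-9.62471151e-01,  2.71383327e-01, -6.11272559e-04],
       [ 2.71383882e-01,  9.62470469e-01, -1.17654451e-03],
       [ 2.69037224e-04, -1.29827967e-03, -9.99999121e-01]]), 'ft_force': array([-0.05946859, -0.55487699,  0.42761386]), 'wrist_torque': array([-0.00840313, -0.01113163, -0.00616539]), 'grip_width': 0.08543570713276263}
```

View pics/scene0.png

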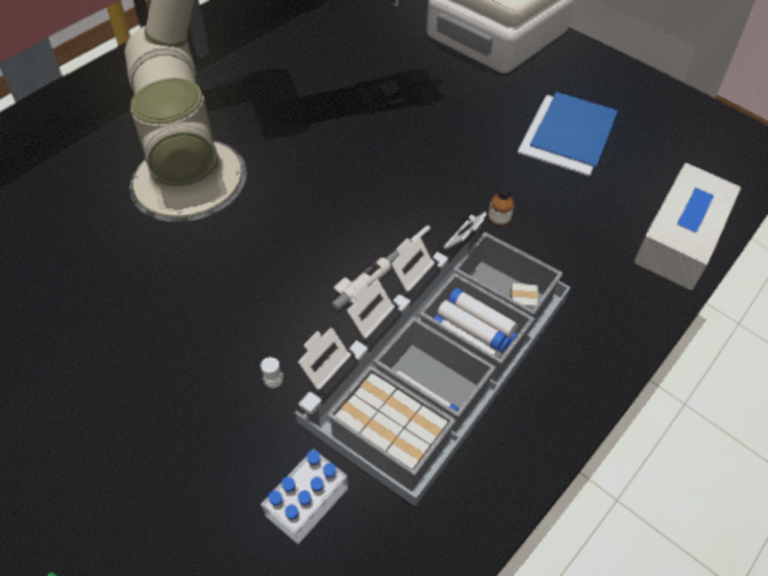

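View pics/top0.png

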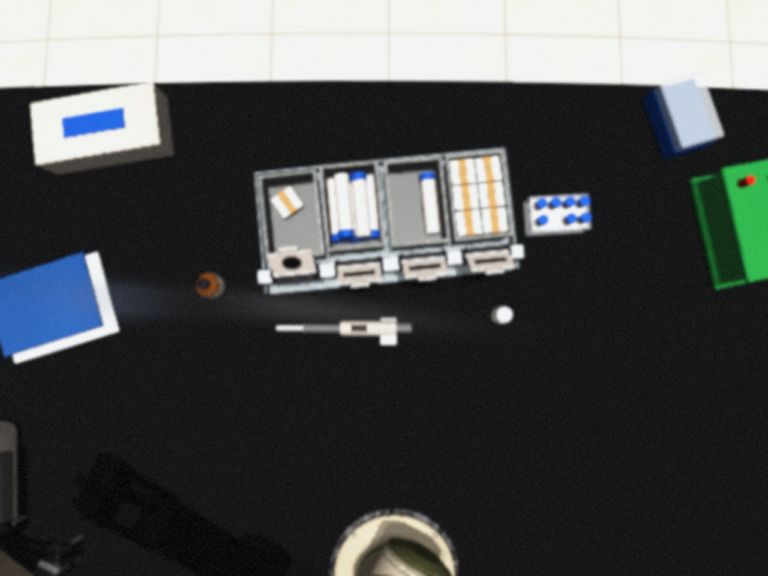

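Both views agree. From left (+y) to right, with top-picture pixels:

| Lane | Bin | Tag now | Pixel | Correct? |
|---|---|---|---|---|
| 1 | cartons low | back, round mark | (291,262) | wrong |
| 2 | tubes full | forward, bar | (360,273) | wrong |
| 3 | tubes low | forward, bar | (424,265) | right |
| 4 | cartons full | forward, bar | (490,261) | wrong |

The pipette is at (345,327) and the vial at (503,315).

```bash
cat > m.py <<'E'
from h import *
S=1.5
d=np.load('top_d.npy'); im=np.load('top_i.npy')
v,u=np.mgrid[0:384,0:512]
P=world('top',u.ravel(),v.ravel(),d.ravel()).reshape(384,512,3)
np.save('P.npy',P)
for nm in ['tag_a','tag_a_clip','rack','bin_tubes_full_front','bin_cartons_full_front','bin_tubes_low_front','bin_cartons_low_front','amber_bottle','pipette','white_vial','tube_rack']:
    for r in spotter.trace('top',nm)[:5]:
        if r['score']<.3: continue
        m=r['pixels']&(d>0); q=P[m]
        print(nm,round(r['score'],2),np.round(r['rect']),'med',np.round(np.median(q,0),3),'lo',np.round(np.percentile(q,3,axis=0),3),'hi',np.round(np.percentile(q,97,axis=0),3))
        if nm=='tag_a':
            zz=q[q[:,2]>np.percentile(q[:,2],80)]; print('  top',np.round(zz.mean(0),4))
E
python3 m.py
```

```text
tag_a 0.85 [179. 166. 209. 186.] med [0.575 0.177 0.129] lo [0.557 0.144 0.106] hi [0.593 0.21  0.154]
  top [0.5894 0.1774 0.1501]
tag_a 0.84 [270. 170. 299. 188.] med [ 0.567 -0.048  0.132] lo [ 0.548 -0.08   0.01 ] hi [ 0.586 -0.015  0.156]
  top [ 0.5528 -0.0456  0.1515]
tag_a 0.68 [224. 176. 251. 190.] med [0.557 0.063 0.134] lo [0.538 0.031 0.105] hi [0.575 0.097 0.158]
  top [0.5424 0.0611 0.1524]
tag_a 0.61 [308. 165. 343. 183.] med [ 0.584 -0.157  0.119] lo [ 0.561 -0.195  0.094] hi [ 0.606 -0.118  0.156]
  top [ 0.5647 -0.1619  0.1495]
tag_a 0.58 [312. 168. 341. 183.] med [ 0.578 -0.158  0.132] lo [ 0.561 -0.192  0.106] hi [ 0.597 -0.125  0.156]
  top [ 0.5641 -0.1595  0.1504]
tag_a_clip 0.83 [180. 163. 214. 190.] med [0.569 0.178 0.12 ] lo [0.546 0.137 0.093] hi [0.595 0.215 0.156]
tag_a_clip 0.62 [178. 166. 206. 186.] med [0.576 0.179 0.129] lo [0.557 0.144 0.104] hi [0.597 0.214 0.157]
rack 0.95 [172. 102. 348. 196.] med [0.597 0.024 0.012] lo [ 0.54  -0.216  0.002] hi [0.763 0.254 0.097]
bin_tubes_full_front 0.93 [211. 108. 257. 172.] med [0.682 0.079 0.082] lo [0.607 0
[... 277 characters left out ...]
0.095  0.086]
bin_tubes_low_front 0.72 [256. 103. 302. 164.] med [ 0.698 -0.04   0.017] lo [ 0.615 -0.087  0.009] hi [0.766 0.01  0.086]
bin_cartons_low_front 0.77 [170. 117. 217. 175.] med [0.681 0.194 0.018] lo [0.604 0.135 0.009] hi [0.742 0.242 0.086]
amber_bottle 0.57 [130. 183. 148. 197.] med [0.542 0.337 0.052] lo [0.526 0.324 0.015] hi [0.561 0.355 0.079]
pipette 0.82 [184. 211. 275. 232.] med [0.466 0.048 0.021] lo [ 0.441 -0.022  0.001] hi [0.48 0.2  0.03]
pipette 0.47 [308. 168. 343. 182.] med [ 0.584 -0.157  0.118] lo [ 0.559 -0.195  0.093] hi [ 0.606 -0.117  0.157]
tube_rack 0.56 [348. 128. 393. 157.] med [ 0.673 -0.296  0.049] lo [ 0.644 -0.35   0.011] hi [ 0.708 -0.247  0.079]
```

Emit:
jog_arm:
  plan:
    - [[0, 0, 0, 0, 0, -0.86], [0, 0, 0, 0, 0, -0.86], [0, 0, 0, 0, 0, -0.86], [0, 0, 0, 0, 0, 0], [0, 0, 0, 0, 0, 0], [0, 0, 0, 0, 0, 0]]
  grip: -1

```text
time_s: 1.25
position: [0.1492, 0.5293, 0.2004]
tool_rot: [[-0.994, -0.109, -0.0], [-0.109, 0.994, -0.0], [0.0, -0.0, -1.0]]
ft_force: [0.2, -1.1, 0.5]
grip_width: -0.0
```

Emit:
jog_arm:
  plan:
    - [[-0.75, -0.7, 0, 0, 0, 0], [-0.75, -0.7, 0, 0, 0, 0], [-0.75, -0.7, 0, 0, 0, 0], [-0.75, -0.7, 0, 0, 0, 0], [-0.75, -0.7, 0, 0, 0, 0], [-0.75, -0.7, 0, 0, 0, 0], [-0.75, -0.7, 0, 0, 0, 0], [-0.75, -0.7, 0, 0, 0, 0], [-0.75, -0.7, 0, 0, 0, 0], [0, 0, 0, 0, 0, 0]]

```text
time_s: 2.25
position: [0.4491, 0.3064, 0.2]
tool_rot: [[-0.994, -0.105, 0.001], [-0.105, 0.994, -0.001], [-0.001, -0.001, -1.0]]
ft_force: [-1.3, -0.1, 0.5]
grip_width: 0.0001
```

Emit:
jog_arm:
  plan:
    - [[-0.75, -0.7, 0, 0, 0, 0], [-0.75, -0.7, 0, 0, 0, 0], [-0.75, -0.7, 0, 0, 0, 0], [-0.75, -0.7, 0, 0, 0, 0], [-0.85, -0.1, 0, 0, 0, 0], [0, 0, 0, 0, 0, 0], [0, 0, 0, 0, 0, 0], [0, 0, 0, 0, 0, 0]]

```text
time_s: 3.05
position: [0.6109, 0.2118, 0.2006]
tool_rot: [[-0.994, -0.112, -0.0], [-0.112, 0.994, 0.0], [0.0, 0.0, -1.0]]
ft_force: [-0.3, 0.3, -0.1]
grip_width: -0.0001
```

Emit:
jog_arm:
  plan:
    - [[-0.1, -0.36, 0, 0, 0, 0], [-0.15, -0.36, 0, 0, 0, 0], [0, 0, 0, 0, 0, 0], [0, 0, 0, 0, 0, 0]]

```text
time_s: 3.45
position: [0.6251, 0.183, 0.2004]
tool_rot: [[-0.994, -0.111, -0.0], [-0.111, 0.994, 0.0], [0.0, 0.0, -1.0]]
ft_force: [-0.9, 0.8, 0.3]
grip_width: -0.0
```

Run:
```python
from h import *
s=env.observe(); print(s['position'])
im,d=save('scene','s1.png',1)
cv2.imwrite('pics/s1z.png',cv2.resize(im[110:330,170:400,::-1],None,fx=3,fy=2.7,interpolation=cv2.INTER_CUBIC)[:600,:800])
```

```text
[0.62508023 0.18296934 0.20043881]
```

View pics/s1z.png

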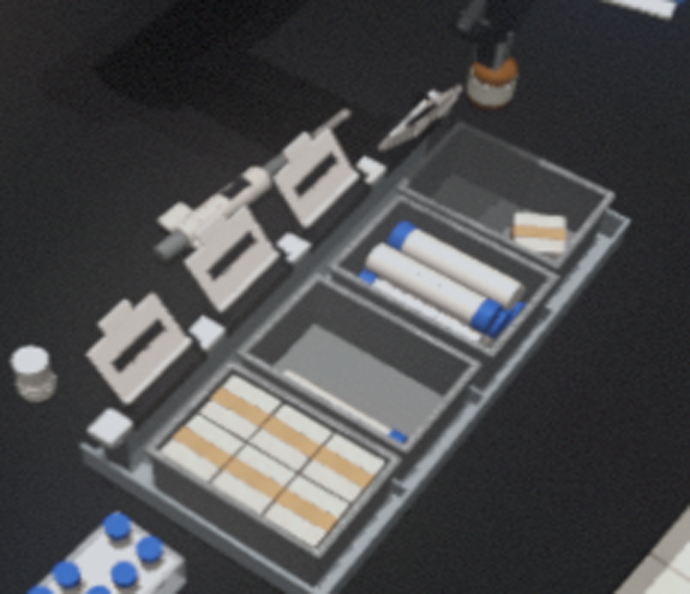

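The closed fingers are above the cartons-low bin (crop about (495,45)), behind tag 1. Next I go down, then push tag 1 slowly towards the robot.

Emit:
jog_arm:
  plan:
    - [[0, 0, 0.5, 0, 0, 0], [0, 0, 0.5, 0, 0, 0], [0, 0, 0.5, 0, 0, 0], [0, 0, 0, 0, 0, 0], [0, 0, 0, 0, 0, 0], [0.1, 0, 0, 0, 0, 0], [0.1, 0, 0, 0, 0, 0], [0.1, 0, 0, 0, 0, 0], [0.1, 0, 0, 0, 0, 0], [0.1, 0, 0, 0, 0, 0]]

```text
time_s: 4.5
position: [0.6047, 0.1813, 0.1407]
tool_rot: [[-0.994, -0.112, 0.0], [-0.112, 0.994, 0.0], [-0.0, -0.0, -1.0]]
ft_force: [-0.1, 0.7, 0.4]
grip_width: -0.0
```

Emit:
jog_arm:
  plan:
    - [[0.1, 0, 0, 0, 0, 0], [0.1, 0, 0, 0, 0, 0], [0.1, 0, 0, 0, 0, 0], [0.1, 0, 0, 0, 0, 0], [0.1, 0, 0, 0, 0, 0], [0.1, 0, 0, 0, 0, 0], [0.1, 0, 0, 0, 0, 0], [0.1, 0, 0, 0, 0, 0], [0, 0, 0, 0, 0, 0]]

```text
time_s: 5.4
position: [0.5728, 0.1778, 0.1405]
tool_rot: [[-0.994, -0.112, -0.0], [-0.112, 0.994, -0.0], [0.0, -0.0, -1.0]]
ft_force: [-0.6, -0.2, 0.1]
grip_width: -0.0
```

```bash
cat > look.py <<'E'
import sys
from h import *
s=env.observe(); print(s['time_s'],s['position'],s['ft_force'])
im,d=save('scene',sys.argv[1]+'.png',1)
cv2.imwrite('pics/'+sys.argv[1]+'z.png',cv2.resize(im[110:330,170:400,::-1],None,fx=3,fy=2.7,interpolation=cv2.INTER_CUBIC)[:600,:800])
E
python3 look.py s2
```

```text
5.4 [0.57281005 0.17779588 0.1405255 ] [-0.60707883 -0.18653099  0.08992557]
```

View pics/s2z.png

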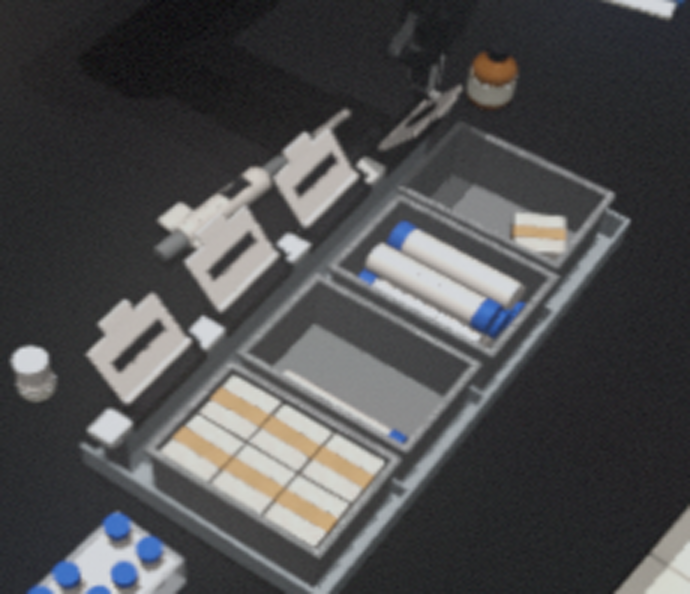

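Run:
```python
from h import *
p=env.observe()['position']
xa=np.array([.9936,.112,0]);ya=np.array([-.112,.9936,0])
pin=np.array([.559,.177,.104])
L=[p,p+[0,0,.06],p-.011*xa]
for s in(1,-1):
  for y in(-.015,.015): L.append(pin+ya*y+[0,0,.054]+s*.037*xa)
  for y in(-.037,.037): L.append(pin+ya*y+[0,0,.045]+s*.030*xa)
  for y in(-.037,.037): L.append(pin+ya*y)
pr=proj('scene',L); print(np.round((pr-[170,110])*[3,2.7]))
im=np.load('scene_i.npy')
c=cv2.resize(im[120:190,280:350,::-1],None,fx=8,fy=8,interpolation=cv2.INTER_CUBIC)
for a in pr[:3]: cv2.circle(c,tuple(int(t) for t in (a-[280,120])*8),4,(0,0,255),-1)
cv2.imwrite('pics/c2.png',np.clip(c.astype(float)*1.8,0,255).astype(np.uint8))
im,d=vision.get_image('top')
c=cv2.resize(im[150:200,160:230,::-1],None,fx=8,fy=8,interpolation=cv2.INTER_CUBIC);cv2.imwrite('pics/t2.png',np.clip(c.astype(float)*1.8,0,255).astype(np.uint8))
```

```text
[[420. 106.]
 [427.  61.]
 [409. 101.]
 [436. 113.]
 [455.  94.]
 [414. 131.]
 [460.  83.]
 [379. 149.]
 [425. 102.]
 [361.  78.]
 [380.  59.]
 [352. 102.]
 [400.  56.]
 [379. 149.]
 [425. 102.]]
```

View pics/c2.png

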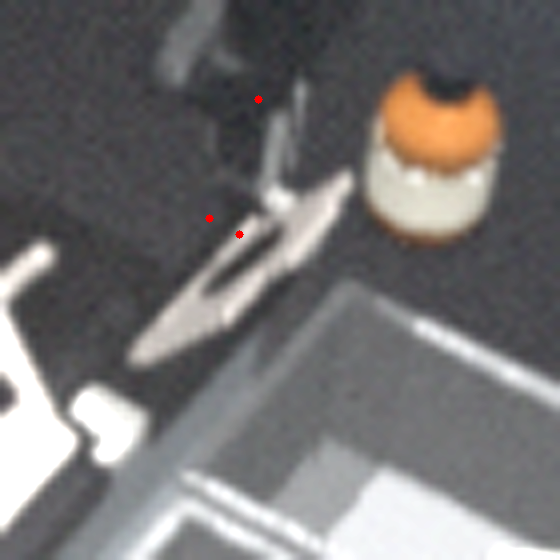

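View pics/t2.png

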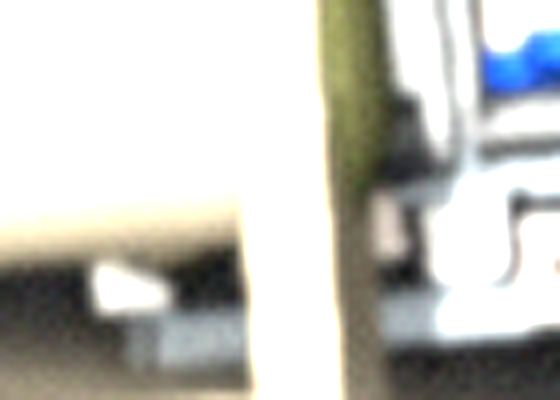

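Run:
```python
from h import *
im,d=vision.get_image('scene')
xa=np.array([.9936,.112]);ya=np.array([-.112,.9936])
pts=[(302,160),(300,163),(310,153),(316,149),(320,144),(322,143),(315,144),(313,140),(315,137),(312,150),(306,157),(308,159)]
for u,v in pts:
    w=world('scene',np.array([u]),np.array([v]),d[v,u])[0]; r=w[:2]-[.578,.010]
    print((u,v),im[v,u],np.round(w,3),'rack',round(r@xa*1e3),round(r@ya*1e3))
r=spotter.trace('scene','tag_a')
for q in r[:5]: print(q['score'],q['rect'])
```

```text
(302, 160) [110 105 103] [0.572 0.149 0.123] rack 10 139
(300, 163) [109 106 104] [0.573 0.141 0.119] rack 10 131
(310, 153) [45 46 46] [0.582 0.166 0.143] rack 22 155
(316, 149) [106 103  99] [0.589 0.18  0.152] rack 30 168
(320, 144) [117 111 108] [0.585 0.203 0.149] rack 28 191
(322, 143) [127 122 119] [0.587 0.208 0.15 ] rack 31 196
(315, 144) [130 130 128] [0.548 0.239 0.094] rack -4 231
(313, 140) [75 76 75] [0.583 0.17  0.187] rack 23 159
(315, 137) [80 81 80] [0.585 0.173 0.197] rack 25 161
(312, 150) [40 40 41] [0.577 0.182 0.137] rack 18 171
(306, 157) [96 93 91] [0.58  0.154 0.136] rack 18 143
(308, 159) [129 124 122] [0.593 0.143 0.148] rack 30 131
0.72 [231.4, 191.1, 262.2, 226.3]
0.71 [261.8, 159.1, 290.2, 193.3]
0.68 [299.0, 139.7, 323.0, 163.7]
0.6 [202.9, 218.5, 235.2, 259.6]
```

Run:
```python
from h import *
im,d=vision.get_image('scene')
v,u=np.mgrid[100:175,270:345]
P=world('scene',u.ravel(),v.ravel(),d[100:175,270:345].ravel())
xa=np.array([.9936,.112]);ya=np.array([-.112,.9936])
p=env.observe()['position']; print(p)
r=P[:,:2]-p[:2]; X=r@xa; Y=r@ya
m=(abs(X)<.03)&(abs(Y)<.045)&(P[:,2]>.125)&(P[:,2]<.26)
A=np.stack([X,Y,P[:,2]],1)[m]*1e3; U=u.ravel()[m];V=v.ravel()[m]
o=np.argsort(A[:,2])
for i in o[:110]: print(U[i],V[i],np.round(A[i]).astype(int),end=' | ')
```

```text
[0.5734206  0.1778035  0.14038249]
302 162 [  1 -37 127] | 304 158 [ -2 -23 127] | 308 153 [ -3  -3 127] | 317 144 [  0  37 128] | 315 146 [ -1  28 128] | 311 150 [ -2  10 128] | 316 145 [ -1  33 128] | 307 154 [ -3  -8 128] | 305 157 [ -1 -20 129] | 303 161 [  2 -34 129] | 306 156 [ -1 -16 129] | 310 151 [ -2   5 129] | 303 160 [  1 -32 130] | 315 147 [  2  22 132] | 302 161 [  1 -38 132] | 304 159 [  2 -29 132] | 316 146 [  3  26 132] | 309 152 [ -1  -2 132] | 312 149 [  0  11 132] | 305 158 [  2 -25 132] | 307 155 [  1 -15 133] | 304 161 [  6 -36 133] | 313 148 [  1  14 133] | 318 144 [  4  34 134] | 307 156 [  3 -18 134] | 306 157 [  3 -22 134] | 310 152 [  2  -3 134] | 308 154 [  2 -11 134] | 304 160 [  5 -35 135] | 319 143 [  5  36 136] | 309 153 [  3  -9 137] | 311 151 [  4   0 137] | 305 160 [  8 -35 137] | 308 155 [  5 -17 138] | 312 150 [  5   3 139] | 309 154 [  6 -13 139] | 313 149 [  5   7 139] | 305 159 [  7 -34 139] | 306 158 [  7 -30 140] | 317 146 [  8  21 140] | 310 153 [  6 -10 140] | 318 145 [  9  25 141] | 310 154 [  9 -14 142] | 316 147 [  8  15 142] | 306 160 [
[... 874 characters left out ...]
8] | 311 155 [ 15 -21 148] | 317 147 [ 13  10 149] | 310 156 [ 15 -26 149] | 322 144 [ 18  26 149] | 319 145 [ 14  19 149] | 313 153 [ 16 -13 149] | 322 142 [ 15  32 149] | 311 154 [ 14 -20 150] | 311 156 [ 18 -25 150] | 321 143 [ 15  27 151] | 315 150 [ 15  -3 151] | 310 155 [ 14 -25 151] | 313 152 [ 15 -12 151] | 314 152 [ 17 -11 152] | 316 149 [ 16   0 152] | 314 153 [ 19 -14 152] | 314 151 [ 16  -9 153] | 312 153 [ 15 -18 153] | 319 146 [ 17  13 153] | 318 147 [ 17   7 154] | 320 145 [ 18  15 155] | 317 149 [ 19  -1 155] | 322 145 [ 22  18 156] | 319 149 [ 24   1 156] | 318 150 [ 23  -3 156] | 317 148 [ 18   1 156] | 315 152 [ 21 -14 157] | 321 146 [ 23  12 158] | 316 150 [ 20  -8 158] |
```

Run:
```python
from h import *
im,d=vision.get_image('scene')
v,u=np.mgrid[100:175,270:345]
P=world('scene',u.ravel(),v.ravel(),d[100:175,270:345].ravel())
xa=np.array([.9936,.112]);ya=np.array([-.112,.9936])
p=env.observe()['position']
r=P[:,:2]-p[:2]; A=np.stack([r@xa,r@ya,P[:,2]],1)*1e3
A=A.reshape(75,75,3)
for v in range(128,152):
    print(v,[tuple(np.round(A[v-100,u-270]).astype(int).tolist()) for u in range(304,319,2)])
```

```text
128 [(5, -57, 264), (8, -52, 262), (9, -45, 258), (-3, -11, 223), (0, -5, 220), (10, -15, 234), (16, -18, 239), (11, 4, 219)]
129 [(7, -59, 264), (11, -57, 265), (13, -52, 261), (0, -16, 225), (2, -9, 221), (11, -17, 233), (15, -15, 234), (12, 2, 218)]
130 [(7, -60, 261), (13, -61, 266), (12, -50, 257), (2, -19, 226), (4, -13, 222), (11, -16, 228), (11, -6, 221), (12, 3, 214)]
131 [(9, -63, 262), (12, -60, 262), (12, -50, 253), (12, -38, 243), (7, -18, 225), (11, -16, 225), (13, -9, 220), (11, 6, 207)]
132 [(9, -63, 259), (13, -60, 259), (12, -48, 249), (12, -37, 240), (13, -30, 235), (10, -12, 218), (13, -9, 217), (-75, 193, -1)]
133 [(-107, 165, -2), (12, -57, 253), (13, -49, 246), (12, -38, 237), (13, -28, 230), (11, -14, 217), (14, -9, 214), (-74, 192, -3)]
134 [(-105, 161, -1), (-99, 163, 1), (12, -46, 240), (13, -40, 236), (12, -26, 224), (12, -14, 214), (11, -3, 204), (-71, 188, -3)]
135 [(-102, 156, 0), (-97, 161, -1), (-5, -13, 199), (11, -34, 227), (13, -27, 222), (9, -9, 205), (10, 0, 199), (-70, 186, -4)]
136 [(-99, 152, 1), (-96, 158, -2), (-4, -13, 197), (11, -34, 223),
[... 1246 characters left out ...]
 -1), (-20, 39, 106), (-14, 39, 110), (-6, 34, 120), (4, 25, 134), (13, 15, 149)]
147 [(-76, 115, 0), (-71, 120, -1), (-26, 40, 97), (-20, 39, 102), (-12, 35, 111), (-1, 23, 129), (8, 16, 140), (17, 8, 153)]
148 [(-73, 111, 1), (-68, 114, 2), (-24, 38, 97), (-16, 32, 107), (-8, 27, 117), (5, 11, 139), (12, 8, 147), (21, 0, 159)]
149 [(-71, 108, 1), (-27, 32, 96), (-23, 36, 96), (-12, 26, 111), (0, 12, 131), (9, 4, 144), (16, 0, 153), (22, -1, 157)]
150 [(-69, 104, 2), (-26, 30, 95), (-15, 21, 110), (-6, 14, 122), (4, 5, 136), (11, 1, 144), (21, -10, 161), (24, -5, 158)]
151 [(-26, 20, 99), (-23, 25, 97), (-14, 19, 108), (-3, 8, 125), (9, -5, 144), (16, -9, 153), (22, -11, 159), (-4, 58, 80)]
```

The depth picture shows the fingers ending near z ≈ 0.17, not at the reported 0.14. They passed over tag 1, whose tip is at 0.158, and it still rests back. I'll go back behind it, go lower, and check the true fingertip height before pushing.

Emit:
jog_arm:
  plan:
    - [[0, 0, -0.75, 0, 0, 0], [0, 0, -0.75, 0, 0, 0], [-0.6, 0, 0, 0, 0, 0], [-0.7, 0, 0, 0, 0, 0], [0, 0, 0.7, 0, 0, 0], [0, 0, 0.7, 0, 0, 0], [0, 0, 0.6, 0, 0, 0], [0, 0, 0, 0, 0, 0], [0, 0, 0, 0, 0, 0]]

```text
time_s: 6.6
position: [0.6253, 0.1837, 0.1211]
tool_rot: [[-0.994, -0.112, 0.0], [-0.112, 0.994, 0.0], [-0.0, -0.0, -1.0]]
ft_force: [0.9, -0.5, -0.2]
grip_width: 0.0002
```

```bash
cat > tip.py <<'E'
from h import *
im,d=vision.get_image('scene'); np.save('scene_i.npy',im)
s=env.observe(); p=s['position']; print(s['time_s'],p,s['ft_force'])
xa=np.array([.9936,.112]);ya=np.array([-.112,.9936])
r=p[:2]-[.578,.010]; print('rack X,Y',r@xa,r@ya)
v,u=np.mgrid[0:384,0:512]
P=world('scene',u.ravel(),v.ravel(),d.ravel()); r=P[:,:2]-p[:2]; X=r@xa;Y=r@ya
m=(abs(X)<.014)&(abs(Y)<.022)&(P[:,2]>p[2]-.03)&(P[:,2]<p[2]+.1)
for lo in np.arange(-.03,.08,.005):
    k=m&(P[:,2]>=p[2]+lo)&(P[:,2]<p[2]+lo+.005); print(round(lo*1e3),k.sum(),np.round([np.median(X[k])*1e3,np.median(Y[k])*1e3]) if k.any() else '')
c0=proj('scene',p)[0].astype(int); a=c0-[45,45]
c=im[a[1]:a[1]+90,a[0]:a[0]+90,::-1]; c=cv2.resize(c,None,fx=6,fy=6,interpolation=cv2.INTER_CUBIC)
cv2.circle(c,tuple(int(t) for t in (proj('scene',p)[0]-a)*6),4,(0,0,255),-1)
import sys
cv2.imwrite('pics/'+sys.argv[1],np.clip(c*1.7,0,255).astype(np.uint8))
E
python3 tip.py c3.png
```

```text
6.65 [0.62567861 0.18370885 0.12192689] [0.0628689  0.82995847 1.20890604]
rack X,Y 0.0668288620841151 0.16725710981935807
-30 0 
-25 0 
-20 0 
-15 0 
-10 0 
-5 0 
0 0 
5 0 
10 0 
15 0 
20 0 
25 1 [ 6. -4.]
30 1 [ 6. -5.]
35 11 [ 6. -6.]
40 14 [ 5. -8.]
45 15 [  3. -11.]
50 11 [  4. -10.]
55 13 [ 7. -7.]
60 4 [10. -1.]
65 2 [ 9. -7.]
70 6 [12.  2.]
75 18 [11. -6.]
```

View pics/c3.png

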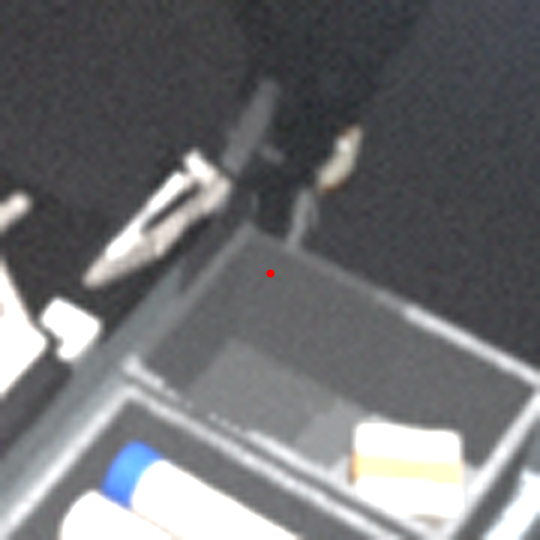

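The fingertips, around (290,245), end about 28 mm above the red reported TCP at (270,272). Next I go 16 mm lower, for a true tip of about 0.133, and push partway before checking.

Emit:
jog_arm:
  plan:
    - [[0, 0, 0.2, 0, 0, 0], [0, 0, 0.2, 0, 0, 0], [0, 0, 0, 0, 0, 0], [0.15, 0, 0, 0, 0, 0], [0.15, 0, 0, 0, 0, 0], [0.15, 0, 0, 0, 0, 0], [0.15, 0, 0, 0, 0, 0], [0.15, 0, 0, 0, 0, 0], [0.15, 0, 0, 0, 0, 0], [0, 0, 0, 0, 0, 0]]

```text
time_s: 7.65
position: [0.5884, 0.1796, 0.1046]
tool_rot: [[-0.994, -0.112, -0.0], [-0.112, 0.994, -0.0], [0.0, -0.0, -1.0]]
ft_force: [-0.2, -0.0, -0.7]
grip_width: 0.0003
```

```bash
python3 tip.py c4.png
```

```text
7.7 [0.58890437 0.17959155 0.10459819] [ 1.25972014 -0.38005651  0.4035209 ]
rack X,Y 0.029828832318484565 0.16728487983316767
-30 9 [ 4. -8.]
-25 18 [2. 4.]
-20 24 [ 1. -4.]
-15 0 
-10 0 
-5 0 
0 0 
5 0 
10 0 
15 0 
20 0 
25 0 
30 2 [ 6. -4.]
35 8 [ 7. -5.]
40 12 [  4. -12.]
45 17 [ 6. -6.]
50 13 [  2. -13.]
55 11 [ 8. -6.]
60 9 [ 8. -6.]
65 2 [9. 6.]
70 3 [10. -4.]
75 13 [11. -6.]
```

View pics/c4.png

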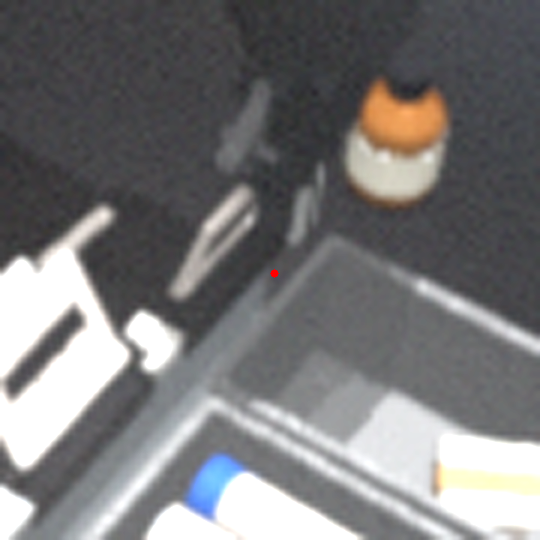

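Tag 1 now stands near upright, pushed by the fingers. I keep going past upright.

Emit:
jog_arm:
  plan:
    - [[0.15, 0, 0, 0, 0, 0], [0.15, 0, 0, 0, 0, 0], [0.15, 0, 0, 0, 0, 0], [0.15, 0, 0, 0, 0, 0], [0.15, 0, 0, 0, 0, 0], [0.15, 0, 0, 0, 0, 0], [0, 0, 0, 0, 0, 0], [0, 0, 0, 0, 0, 0], [0, 0, 0, 0, 0, 0]]

```text
time_s: 8.6
position: [0.5536, 0.1756, 0.1044]
tool_rot: [[-0.994, -0.112, 0.0], [-0.112, 0.994, 0.0], [-0.0, 0.0, -1.0]]
ft_force: [0.5, 0.1, 0.2]
grip_width: 0.0002
```

```bash
python3 tip.py c5.png
```

```text
8.65 [0.55363032 0.17555024 0.10439607] [ 0.00775866  0.54591556 -0.05456633]
rack X,Y -0.005672090137903966 0.16722012220847265
-30 0 
-25 0 
-20 0 
-15 3 [ 8. -1.]
-10 31 [10.  4.]
-5 7 [ 8. -5.]
0 29 [ 6. -4.]
5 30 [2. 3.]
10 21 [-2. -8.]
15 14 [-4. -7.]
20 13 [ -7. -12.]
25 9 [ -9. -13.]
30 8 [-13. -10.]
35 10 [ 7. -6.]
40 13 [  6. -11.]
45 12 [  5. -11.]
50 13 [ 7. -6.]
55 15 [  6. -10.]
60 6 [10. -5.]
65 5 [10.  2.]
70 3 [10. -9.]
75 12 [11. -6.]
```

View pics/c5.png

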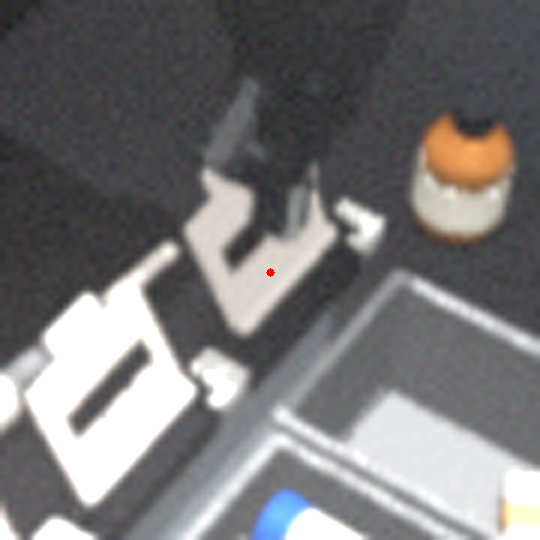

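Tag 1 now rests forward with the bar up, plate at about (265,265). Next I retract, rise, and go to the robot side of lane 2.

Emit:
jog_arm:
  plan:
    - [[-0.4, 0, 0, 0, 0, 0], [0, 0, -0.6, 0, 0, 0], [0, 0, -0.6, 0, 0, 0], [0, 0, -0.6, 0, 0, 0], [0, 0, -0.6, 0, 0, 0], [0.5, -0.7, 0, 0, 0, 0], [0.5, -0.7, 0, 0, 0, 0], [0.5, -0.7, 0, 0, 0, 0], [0.4, -0.68, 0, 0, 0, 0], [0, 0, 0, 0, 0, 0]]

```text
time_s: 9.65
position: [0.5053, 0.0559, 0.2007]
tool_rot: [[-0.994, -0.109, -0.0], [-0.109, 0.994, -0.001], [0.0, -0.001, -1.0]]
ft_force: [0.1, 0.7, 0.2]
grip_width: 0.0003
```

```bash
python3 tip.py c6.png | head -2
```

```text
9.7 [0.50605393 0.05723701 0.20071769] [ 0.36624529 -0.21968624  0.70291204]
rack X,Y -0.06619507476561826 0.054992655260765466
```

Emit:
jog_arm:
  plan:
    - [[0, 0, 0.6, 0, 0, 0], [0, 0, 0.6, 0, 0, 0], [0, 0, 0.6, 0, 0, 0], [0, 0, 0.6, 0, 0, 0], [0, 0, 0, 0, 0, 0], [-0.15, 0, 0, 0, 0, 0], [-0.15, 0, 0, 0, 0, 0], [-0.15, 0, 0, 0, 0, 0], [-0.15, 0, 0, 0, 0, 0], [0, 0, 0, 0, 0, 0]]

```text
time_s: 10.7
position: [0.5311, 0.0611, 0.1048]
tool_rot: [[-0.994, -0.112, 0.001], [-0.112, 0.994, -0.0], [-0.001, -0.0, -1.0]]
ft_force: [-0.2, 0.4, 0.0]
grip_width: -0.0002
```

```bash
python3 tip.py c7.png
```

```text
10.75 [0.53047862 0.06107621 0.10458456] [-0.577977   -0.92413686 -0.42987978]
rack X,Y -0.04149670660926469 0.056071717974557934
-30 0 
-25 0 
-20 0 
-15 0 
-10 0 
-5 0 
0 0 
5 0 
10 0 
15 0 
20 0 
25 0 
30 2 [ 5. -6.]
35 4 [ 4. -8.]
40 6 [  3. -12.]
45 10 [  1. -13.]
50 8 [  6. -12.]
55 20 [10. -7.]
60 11 [10. -3.]
65 4 [9. 1.]
70 4 [10. -5.]
75 15 [11.  2.]
```

View pics/c7.png

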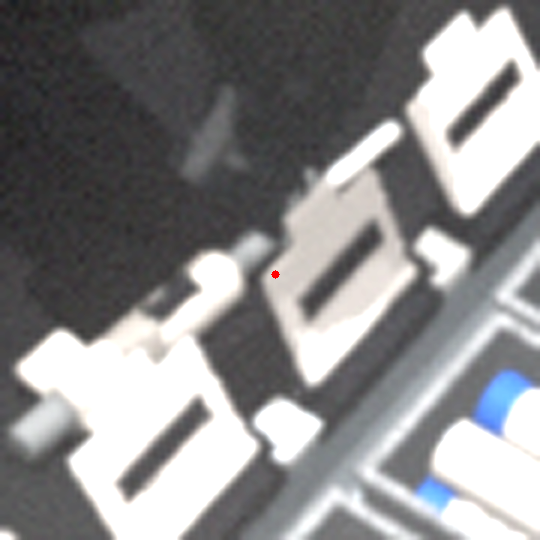

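Tag 1 (top right) stays forward, and the fingers are in front of tag 2. I continue pushing towards the bin.

Emit:
jog_arm:
  plan:
    - [[-0.15, 0, 0, 0, 0, 0], [-0.15, 0, 0, 0, 0, 0], [-0.15, 0, 0, 0, 0, 0], [-0.15, 0, 0, 0, 0, 0], [-0.15, 0, 0, 0, 0, 0], [-0.15, 0, 0, 0, 0, 0], [-0.15, 0, 0, 0, 0, 0], [-0.15, 0, 0, 0, 0, 0], [0, 0, 0, 0, 0, 0], [0, 0, 0, 0, 0, 0]]

```text
time_s: 11.75
position: [0.5777, 0.0665, 0.1043]
tool_rot: [[-0.994, -0.112, -0.0], [-0.112, 0.994, 0.0], [0.0, 0.0, -1.0]]
ft_force: [-0.1, -0.2, -0.5]
grip_width: 0.0004
```

Emit:
jog_arm:
  plan:
    - [[0, 0, 0, 0, 0, 0], [0, 0, 0, 0, 0, 0], [0, 0, 0, 0, 0, 0]]

```text
time_s: 12.05
position: [0.5776, 0.0664, 0.1045]
tool_rot: [[-0.994, -0.112, 0.0], [-0.112, 0.994, -0.0], [-0.0, -0.0, -1.0]]
ft_force: [0.6, 0.3, -0.2]
grip_width: 0.0003
```

```bash
python3 tip.py c8.png|head -2
```

```text
12.1 [0.57766778 0.06640985 0.10449776] [-0.09457419  0.75302892 -0.01655529]
rack X,Y 0.005987805443405266 0.05608603927419266
```

View pics/c8.png

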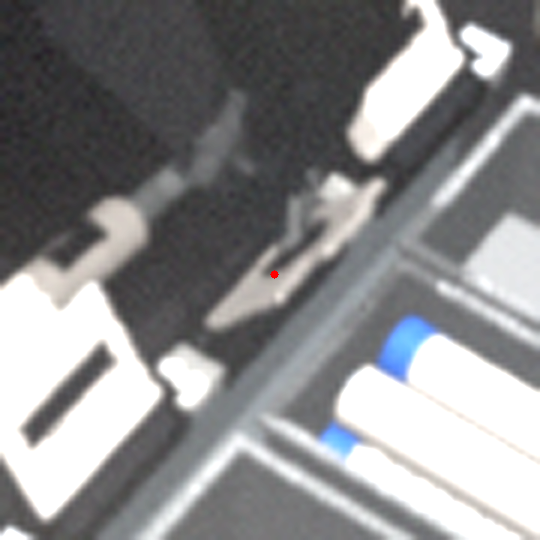

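Tag 2 now rests back, plate at about (300,255). Tag 1 is partly hidden by the gripper, so I rise, move on and check it.

Emit:
jog_arm:
  plan:
    - [[0.4, 0, 0, 0, 0, 0], [0, 0, -0.6, 0, 0, 0], [0, 0, -0.6, 0, 0, 0], [0, 0, -0.6, 0, 0, 0], [0, 0, -0.6, 0, 0, 0], [0.35, -0.8, 0, 0, 0, 0], [0.35, -0.8, 0, 0, 0, 0], [0.35, -0.8, 0, 0, 0, 0], [0.35, -0.8, 0, 0, 0, 0], [0, -0.8, 0, 0, 0, 0]]

```text
time_s: 13.1
position: [0.5229, -0.1018, 0.2008]
tool_rot: [[-0.994, -0.112, -0.0], [-0.112, 0.994, -0.0], [0.0, -0.0, -1.0]]
ft_force: [1.1, 0.4, 0.5]
grip_width: -0.0002
```

Emit:
jog_arm:
  plan:
    - [[0, -0.8, 0, 0, 0, 0], [0, -0.8, 0, 0, 0, 0], [0, 0, 0, 0, 0, 0], [0, 0, 0, 0, 0, 0]]

```text
time_s: 13.5
position: [0.5311, -0.1644, 0.2002]
tool_rot: [[-0.994, -0.111, -0.0], [-0.111, 0.994, 0.0], [0.0, 0.001, -1.0]]
ft_force: [0.2, -0.2, -0.1]
grip_width: -0.0002
```

```bash
python3 tip.py c9.png|head -2; python3 look.py s9
```

```text
13.55 [ 0.53110422 -0.16372025  0.20035745] [0.86862016 0.23844896 0.04913225]
rack X,Y -0.06605231894845186 -0.16735611652143007
13.55 [ 0.53110422 -0.16372025  0.20035745] [0.86862016 0.23844896 0.04913225]
```

View pics/s9z.png

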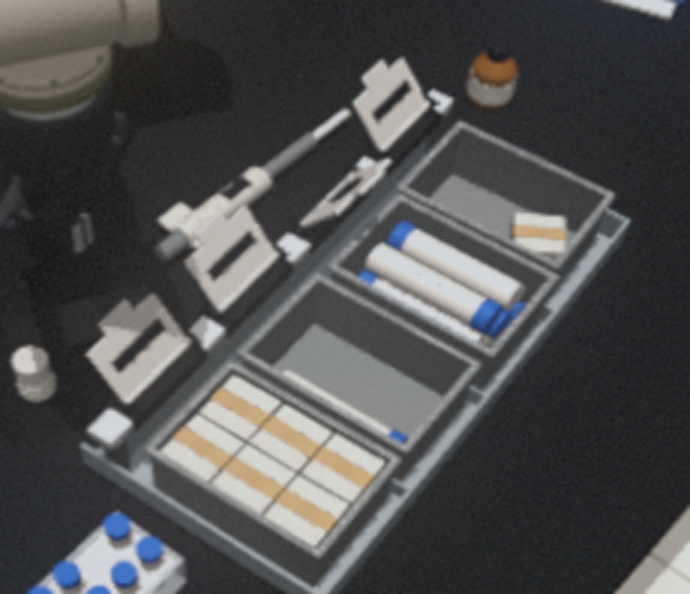

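Tag 1 (390,105) rests forward with the bar up, tag 2 (345,190) rests back, and tag 3 (230,255) is unchanged. Only tag 4 (140,345) is left.

Emit:
jog_arm:
  plan:
    - [[0, 0, 0.6, 0, 0, 0], [0, 0, 0.6, 0, 0, 0], [0, 0, 0.6, 0, 0, 0], [0, 0, 0.6, 0, 0, 0], [0, 0, 0, 0, 0, 0], [-0.15, 0, 0, 0, 0, 0], [-0.15, 0, 0, 0, 0, 0], [-0.15, 0, 0, 0, 0, 0], [-0.15, 0, 0, 0, 0, 0], [-0.15, 0, 0, 0, 0, 0]]

```text
time_s: 14.6
position: [0.5619, -0.1608, 0.1048]
tool_rot: [[-0.994, -0.112, 0.001], [-0.112, 0.994, -0.0], [-0.001, -0.0, -1.0]]
ft_force: [0.2, -0.5, 0.3]
grip_width: -0.0003
```

Emit:
jog_arm:
  plan:
    - [[-0.15, 0, 0, 0, 0, 0], [-0.15, 0, 0, 0, 0, 0], [-0.15, 0, 0, 0, 0, 0], [-0.15, 0, 0, 0, 0, 0], [-0.15, 0, 0, 0, 0, 0], [-0.15, 0, 0, 0, 0, 0], [-0.15, 0, 0, 0, 0, 0], [0, 0, 0, 0, 0, 0], [0, 0, 0, 0, 0, 0], [0, 0, 0, 0, 0, 0]]

```text
time_s: 15.6
position: [0.6026, -0.1562, 0.1044]
tool_rot: [[-0.994, -0.112, -0.0], [-0.112, 0.994, 0.0], [0.0, 0.0, -1.0]]
ft_force: [-0.2, -0.6, -0.4]
grip_width: -0.0001
```

```bash
python3 tip.py c10.png|head -2; python3 look.py s10
```

```text
15.65 [ 0.60263561 -0.15619943  0.10447475] [0.66147787 0.08642638 0.39800486]
rack X,Y 0.005863601468744531 -0.16789494134009755
15.65 [ 0.60263561 -0.15619943  0.10447475] [0.66147787 0.08642638 0.39800486]
```

View pics/s10z.png

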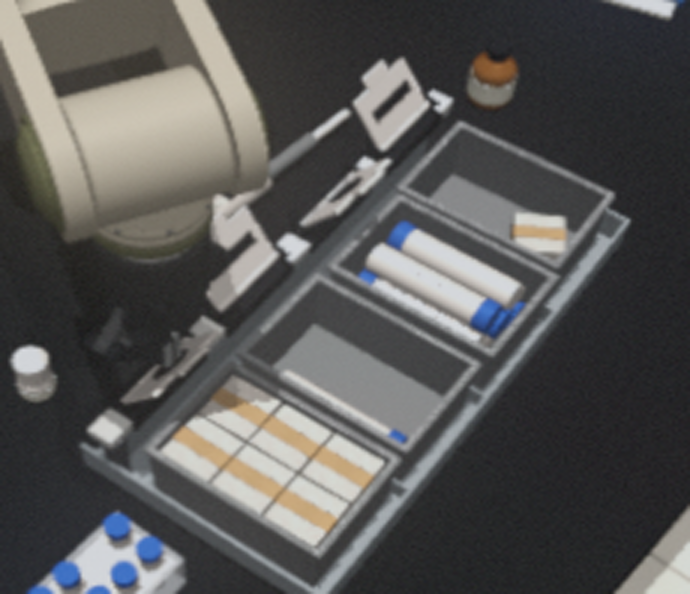

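Tag 4 (170,370) now lies back. I retract and move away so both cameras can see everything.

Emit:
jog_arm:
  plan:
    - [[0.4, 0, 0, 0, 0, 0], [0, 0, -0.6, 0, 0, 0], [0, 0, -0.6, 0, 0, 0], [0, 0, -0.6, 0, 0, 0], [0, 0, -0.6, 0, 0, 0], [0.8, 0, 0, 0, 0, 0], [0.8, 0, 0, 0, 0, 0], [0.8, 0, 0, 0, 0, 0], [0.8, 0, 0, 0, 0, 0], [0.8, 0, 0, 0, 0, 0]]

```text
time_s: 16.7
position: [0.4265, -0.1758, 0.2005]
tool_rot: [[-0.994, -0.112, 0.0], [-0.112, 0.994, -0.0], [-0.0, -0.0, -1.0]]
ft_force: [0.8, -0.4, 0.1]
grip_width: -0.0003
```

Emit:
jog_arm:
  plan:
    - [[0, -0.8, 0, 0, 0, 0], [0, -0.8, 0, 0, 0, 0], [0, -0.8, 0, 0, 0, 0], [0, -0.8, 0, 0, 0, 0], [0, 0, 0, 0, 0, 0], [0, 0, 0, 0, 0, 0], [0, 0, 0, 0, 0, 0]]

```text
time_s: 17.4
position: [0.4421, -0.3022, 0.2006]
tool_rot: [[-0.994, -0.112, -0.0], [-0.112, 0.994, 0.0], [0.0, 0.0, -1.0]]
ft_force: [0.3, -0.9, -0.5]
grip_width: -0.0001
```

```bash
python3 look.py s11
python3 - <<'E'
from h import *
save('top','t11.png')
E
python3 m.py
```

```text
17.4 [ 0.44213398 -0.30219841  0.20055598] [ 0.30780099 -0.94481768 -0.52571006]
tag_a 0.67 [310. 152. 343. 174.] med [ 0.609 -0.156  0.131] lo [ 0.591 -0.191  0.104] hi [ 0.63  -0.122  0.157]
  top [ 0.6251 -0.1549  0.1516]
tag_a 0.63 [224. 159. 255. 181.] med [0.588 0.067 0.131] lo [0.57  0.033 0.102] hi [0.61  0.101 0.157]
  top [0.6021 0.0684 0.1516]
tag_a 0.58 [271. 171. 301. 189.] med [ 0.565 -0.05   0.132] lo [ 0.548 -0.083  0.008] hi [ 0.583 -0.015  0.157]
  top [ 0.5526 -0.0492  0.1517]
tag_a 0.55 [180. 180. 207. 197.] med [0.545 0.173 0.131] lo [0.526 0.14  0.103] hi [0.563 0.208 0.157]
  top [0.5301 0.1747 0.1505]
tag_a_clip 0.97 [181. 174. 212. 194.] med [0.553 0.176 0.117] lo [0.528 0.137 0.093] hi [0.574 0.215 0.152]
rack 0.67 [172. 110. 348. 194.] med [0.583 0.019 0.011] lo [ 0.545 -0.219  0.005] hi [0.751 0.248 0.094]
bin_tubes_full_front 0.69 [214. 108. 257. 173.] med [0.687 0.08  0.082] lo [0.619 0.026 0.01 ] hi [0.758 0.131 0.092]
bin_cartons_full_front 0.82 [294. 101. 343. 165.] med [ 0.706 -0.143  0.079] lo [ 0.632 -0.198  0.035] hi [ 0.778 -0.095  0.086]
bin_car
[... 236 characters left out ...]
3 0.029]
bin_tubes_low_front 0.93 [253. 102. 298. 164.] med [ 0.698 -0.039  0.02 ] lo [ 0.615 -0.088  0.009] hi [0.766 0.013 0.086]
bin_cartons_low_front 0.89 [172. 115. 215. 177.] med [0.673 0.194 0.018] lo [0.59  0.133 0.009] hi [0.743 0.243 0.086]
amber_bottle 0.64 [130. 184. 150. 197.] med [0.543 0.338 0.052] lo [0.526 0.324 0.001] hi [0.565 0.364 0.078]
pipette 0.78 [186. 212. 273. 230.] med [0.466 0.054 0.021] lo [ 0.444 -0.021  0.012] hi [0.483 0.203 0.029]
tube_rack 0.62 [347. 130. 392. 157.] med [ 0.674 -0.296  0.049] lo [ 0.644 -0.352  0.007] hi [ 0.709 -0.247  0.078]
tube_rack 0.32 [309. 152. 340. 176.] med [ 0.603 -0.157  0.119] lo [ 0.579 -0.194  0.09 ] hi [ 0.628 -0.119  0.156]
```

View pics/s11z.png

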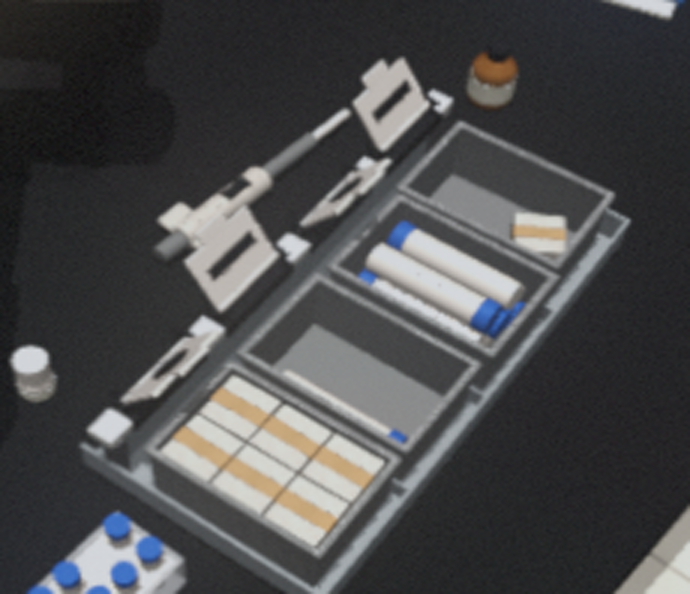

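View pics/t11.png

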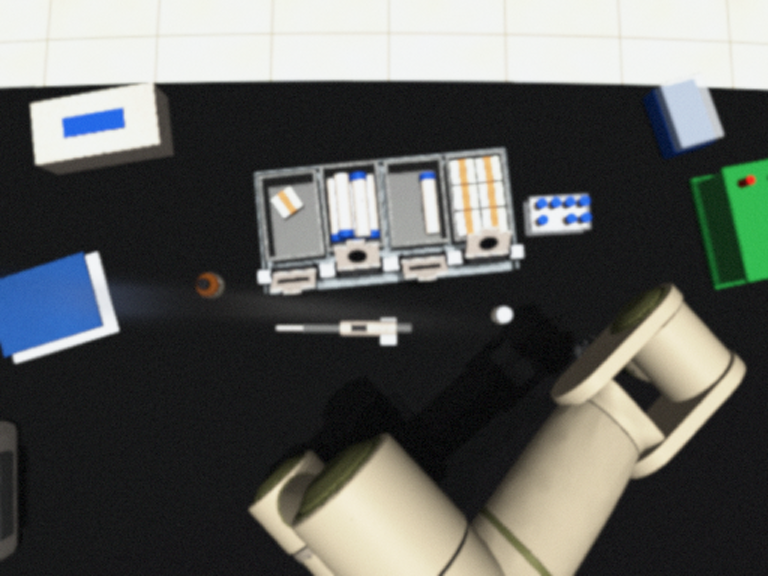

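Both pictures show the right board: round marks at (358,256) and (488,243) for the full bins, bars at (293,281) and (424,267) for the low ones. The surroundings have not moved and the arm is clear.

```bash
python3 -c "
from rig import close_job
print(close_job())"
```

```text
the job is handed in; nothing more can be done
None
```

The stock board is up to date and the job was handed in at about 18 s, with no verdict reported. Three tags were wrong, and I pushed each over with the closed fingers, without gripping:
- **Cartons-low bin:** its tag now rests forward, bar up.
- **Tubes-full and cartons-full bins:** their tags now rest back, round mark up.
- **Tubes-low bin:** its tag was already right, so I left it alone.

**Last checks:** Both cameras showed the round mark only in front of the two full bins. Depth put all four tags at their rest angles. The bins, bottle, pipette, vial and tube rack showed no visible movement. Measured force never went above about 2 N, and the arm ended clear of everything.

**One check disagreed:** The closed fingertips ended about 28 mm above the reported TCP, according to the depth image. Because of this, my first pass went over the top of the cartons-low tag without moving it. I corrected the height from the depth image before pushing any tag.

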